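# Stake the tare plug of a balance pan with a spring punch

### The arm

A 6-joint arm with a two-finger parallel gripper is mounted at the origin on the work surface. World frame = base frame: x ahead of the robot, y to its left, z up, the work surface at z = 0. Lengths are in m, angles in rad, forces in N, time in s.
With the tool pointing down it reaches from about 0.35 to 0.725 m from the base axis. Payload 4.3 kg.
Tool frame: the origin (TCP) lies on the mounting face of the last link; the fingertips stand 173 mm ahead of it and the grasp point (between the pads) lies 155 mm ahead of it; z points along the fingers, x is the direction in which the jaws open and shut, and the axes are right-handed (so a half turn about z gives the same grasp; the last joint's range is limited). The gripper opens to 85 mm and grips with 20 to 120 N. Pads are 22 mm wide; open, the fingers measure 114 mm over their backs; the gripper's body (76 mm by 85 mm) begins 54 mm behind the grasp point. The pads swing forward as they close: fully open they stand 13 mm farther back than shut.
Start: joints at [1.214, 0.377, 0.081, 1.274, 0, 1.46], TCP at [0.14, 0.558, 0.405] pointing down, gripper open.
Joint ranges: [-2.72, 2.72], [-0.84, 1.66], [-1.02, 1.22], [-1.77, 2.12], [-1.37, 1.28], [-3.14, 3.14]. Speed limits (rad/s): [2.57, 2.57, 3.14, 3.14, 3.14, 3.14].

### API

Orientations are given as a unit quaternion [x, y, z, w].
In Python, from workcell import manip, eyes gives the robot as it stands. Calls block until the motion is done:
- manip.movep(position, orientation): joint-space move of the TCP to a pose.
- manip.servo_line(position, rate=0.15, orientation=None, max_force=None): straight line of the TCP; orientation=None keeps the orientation; rate is the mean speed in m/s. With max_force (N) it stops when the force on the tool has changed by that much, and returns True; else False.
- manip.move_joints(angles): joint-space move.
- manip.move_gripper(opening, grasp_force=None): opening from 0.0 (shut) to 1.0 (fully open); grasp_force is the grip in N (None keeps the last); returns when the fingers have stopped.
- manip.dwell(seconds).
- manip.inverse_kinematics(position, orientation): joint angles nearest the present ones, or None.
- manip.state(): the state.
- eyes.get_image(name): name is "scene" or "top"; returns a dict with "color" (384x512x3 uint8, red, green, blue), "range_z" (384x512 float32, m along the optical axis (not along the pixel's ray), 0 where there is no reading), "fx", "fy", "cx", "cy" (pixels), "distortion" ([k1, k2, p1, p2, k3] as OpenCV has them; the pictures are not rectified), "R" (3x3) and "t" (3): a world point X has camera coordinates R X + t. Camera axes: x right, y down, z forward; pixel columns grow to the right and rows downward; lengths in m; the calibration is good to about 2 mm. A picture is of the moment at which its call begins.
A pose or a line that the arm cannot do raises manip.Unreachable and nothing moves.
- manip.sign_off(): hands the job in, once; it reports no verdict.
The state is a dict: "time": time; "qpos": joint angles; "dq": joint speeds; "effort": joint torques, N m; "tcp_pos": TCP position; "orientation": TCP orientation; "wrist_force": force on the tool from outside, world axes, zero at the start; "ft_torque": the same for the moment, N m; "opening": opening from 0.0 (shut) to 1.0 (fully open).
Only numpy, scipy, OpenCV 4.12 (cv2) and the standard library are available. Lean on these libraries where they do the work, as an engineer would, in place of code of your own. Each camera call takes 0.05 s, during which the arm holds its last target.

### The job

Take the spring punch out of its wooden block, hold it upright with its point on the middle of the brass plug in the balance pan, and press straight down until its spring trips with a snap; ease off then, and never bear on the pan with more than 25 N. Do not trip the punch anywhere but on the plug. Stand the punch back upright in its block, fully home, and leave the pan and everything else on the bench where they are.

Things in the scene. Friction and masses are not known exactly. Their poses are not given: they have to be found in the camera images.
- punch_mid (a point): Middle of the upright spring punch's 94 mm body, on its axis (z from needle to cap). Steel sleeve 20 mm in diameter, 78 mm long, green cap 26 mm across, 16 mm high, on top; 160 g. This point is 47 mm above the sleeve's lower end, 61 mm above the point of the needle (6 mm thick, 14 mm out at rest). Grip the sleeve above this point; the cap begins 31 mm above it.
- punch_tip (a point): Point of the needle, on the punch's axis. Pressed on something, the needle slides up into the sleeve: from about 5 N the push rises to about 12 N at 5.5 mm of travel, then it trips and drops to about 5 N by 7 mm; from 7 mm on it counts as tripped. At 9 mm it meets a hard stop and the force climbs steeply. Lifted off, the needle comes out by itself (the push passes some 12 N again).
- holder: Fixed wooden block, 64 x 64 mm, 40 mm high; origin at the centre of its underside. In the middle of its top a vertical round socket, 23 mm wide, 3 mm chamfer, 22 mm deep: the sleeve's lower end stands on its floor, 18 mm above the origin, the needle hangs in a 13 mm hole below. Fully home, the middle of the punch's body is 65 mm above this origin.
- pan: Dull nickel-plated round balance pan of 0.4 kg, 144 mm across the rim and 14 mm high, floor 5 mm thick, lying loose on the turntable's top 40 mm above the bench. Origin: centre of its underside; z up, x points to the plug.
- plug_foot (a point): Point on the top of the pan's floor, straight below the middle of the brass plug, 38 mm from the pan's centre. The plug is an upright cylinder 16 mm in diameter with a flat top, screwed in to a different height each time: its top is 4 to 24 mm above this point. That height is not reported: find it by touch. The plug does not sink under the punch.
- turntable: Fixed, locked cast-aluminium turntable under the pan, 184 mm in diameter, 40 mm high; origin at the centre of its underside on the bench.
- cup: Bystander: black open tare cup, 56 mm in diameter, 52 mm high; origin at the centre of its underside. Leave it alone.
- poise: Bystander: chrome steelyard poise, 42 mm in diameter, 58 mm high; origin at the centre of its underside. Leave it alone.
- beam: Bystander: brass balance beam lying on the bench, 206 mm long along its x, 14 mm high, with a thin steel pointer to one side; origin under its middle. Leave it alone.
- loupe: Bystander: tortoiseshell-brown magnifying loupe, 48 mm in diameter, 30 mm high; origin at the centre of its underside. Leave it alone.
Mind the look-alikes: they are no part of the job. Of the things that look like the part that bears punch_mid, the larger one is meant. What is shaped like the pan but orange is not meant.

How it is judged:
By the outcome, as a careful person would: the job done as asked, in the order asked, and still so for the second after the job is handed in, with the robot touching nothing.
It also fails if it takes over 61 s, if anything falls off the work surface, if the arm or the gripper's body presses on something with over 40 N, if the wrist force passes 120 N, or if a joint passes its speed limit or range.

## Working session

There is one attempt and no reset: what is moved stays moved. The work goes in short steps, each a Python script; the robot and the scene stay as the last script left them, time stands still between calls to the robot, and variables do not carry over. Pictures are saved under pics/ and viewed, and the job is handed in when it is done.

```bash
ls; mkdir -p pics; python3 - <<'E'
from workcell import manip, eyes
import cv2, pickle
s=manip.state(); print(s['time'],s['tcp_pos'],s['orientation'],s['wrist_force'])
for n in('scene','top'):
    d=eyes.get_image(n); pickle.dump(d,open(f'{n}.pkl','wb'))
    cv2.imwrite(f'pics/{n}0.png',d['color'][:,:,::-1]); print(n,d['fx'],d['cx'],d['cy'],d['distortion'],d['R'],d['t'])
E
```

```text
pics
0.0 [0.14035787 0.55728489 0.4037623 ] [ 7.88751603e-01  6.14711184e-01 -8.85900653e-04  5.33468052e-04] [-0.20171532  0.89799436 -0.03706514]
scene 394.2173790852975 257.4674751142477 194.02830922028392 [-0.02734788  0.          0.          0.          0.        ] [[ 0.75134185  0.65976794 -0.0138451 ]
 [ 0.3829883  -0.45303941 -0.80503121]
 [-0.53740616  0.59955113 -0.59307087]] [-0.44400319 -0.14805631  1.38848206]
top 480.84121729953534 255.53284888894223 189.6005743379503 [-0.14838915  0.          0.          0.          0.        ] [[ 0.00547414 -0.99992659 -0.01080937]
 [-0.98033573 -0.00323393 -0.19731042]
 [ 0.19726098  0.01167692 -0.98028147]] [0.02999087 0.54742285 1.15162135]
```

View pics/scene0.png

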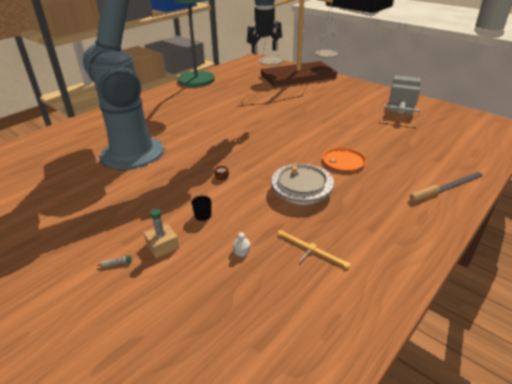

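View pics/top0.png

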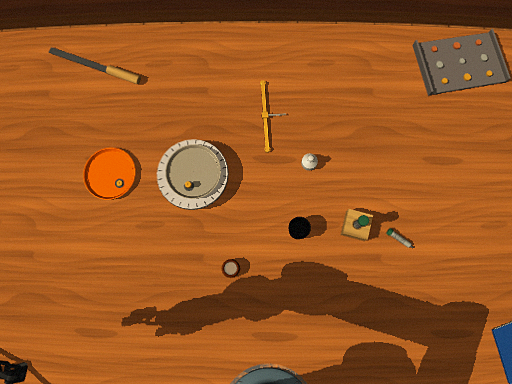

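The scene view has the punch upright in its block at (157,235), with a look-alike lying at (115,262), and the pan on the turntable at (303,185). In the top view, the punch is at (360,222), the plug at (188,184) in the pan at (193,174), the cup at (299,228), and the orange decoy at (110,173).

```bash
cat > h.py <<'E'
import numpy as np, cv2, pickle
def K(d): return np.array([[d['fx'],0,d['cx']],[0,d['fy'],d['cy']],[0,0,1.]])
def cast(d,uv,z):
    uv=np.atleast_2d(np.array(uv,float))
    n=cv2.undistortPoints(uv[:,None],K(d),np.array(d['distortion']))[:,0]
    R=np.array(d['R']);t=np.array(d['t']);c=-R.T@t
    r=np.c_[n,np.ones(len(n))]@R
    return c+r*((z-c[2])/r[:,2])[:,None]
def proj(d,X):
    return cv2.projectPoints(np.atleast_2d(np.array(X,float)),cv2.Rodrigues(np.array(d['R']))[0],np.array(d['t']),K(d),np.array(d['distortion']))[0][:,0]
def depthpts(d):
    Z=d['range_z'];h,w=Z.shape
    u,v=np.meshgrid(np.arange(w),np.arange(h))
    n=cv2.undistortPoints(np.stack([u.ravel(),v.ravel()],1).astype(float)[:,None],K(d),np.array(d['distortion']))[:,0]
    P=np.c_[n,np.ones(len(n))]*Z.ravel()[:,None]
    return ((P-np.array(d['t']))@np.array(d['R'])).reshape(h,w,3)
E
python3 - <<'E'
from h import *
T=pickle.load(open('top.pkl','rb'));S=pickle.load(open('scene.pkl','rb'))
def crop(d,x0,x1,y0,y1,s): return cv2.resize(d['color'][y0:y1,x0:x1,::-1],None,fx=s,fy=s,interpolation=cv2.INTER_CUBIC)
cv2.imwrite('pics/c1.png',np.hstack([crop(T,150,235,130,215,4),crop(T,330,415,190,275,4)]))
cv2.imwrite('pics/c2.png',np.hstack([crop(S,260,345,145,230,4),crop(S,100,185,195,280,4)]))
P=depthpts(T)
for n,(u,v) in dict(cap=(363,220),blk=(348,228),plug=(188,184),floor=(200,165),bench=(300,120)).items(): print(n,P[v,u])
P=depthpts(S)
for n,(u,v) in dict(cap=(156,213),plug=(295,171),floor=(305,182)).items(): print(n,P[v,u])
E
```

```text
cap [ 0.46337957 -0.22390908  0.10988458]
blk [ 0.45226108 -0.19950935  0.04341989]
plug [0.55893862 0.2014563  0.06511096]
floor [0.61331329 0.17541519 0.04431375]
bench [ 7.51505435e-01 -8.65932933e-02 -5.44085591e-04]
cap [ 0.47347379 -0.22744616  0.11361838]
plug [0.5651027  0.19957836 0.05756526]
floor [0.61056611 0.18831071 0.04408121]
```

View pics/c1.png

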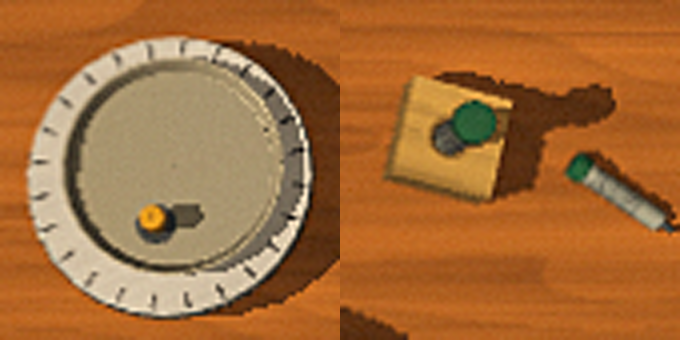

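View pics/c2.png

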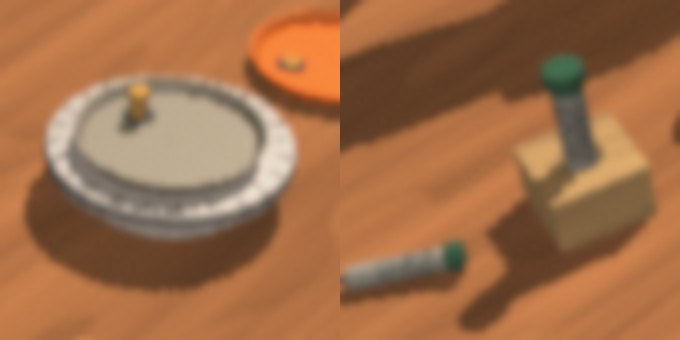

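```bash
python3 - <<'E'
from h import *
T=pickle.load(open('top.pkl','rb'));S=pickle.load(open('scene.pkl','rb'))
def blob(d,lo,hi,box):
    hsv=cv2.cvtColor(d['color'],cv2.COLOR_RGB2HSV); m=cv2.inRange(hsv,lo,hi)
    x0,x1,y0,y1=box; k=np.zeros_like(m);k[y0:y1,x0:x1]=m[y0:y1,x0:x1]
    n,l,st,c=cv2.connectedComponentsWithStats(k); i=1+np.argmax(st[1:,4]); return c[i],st[i],(l==i)
g=((60,70,30),(95,255,255))
b,sb,mb=blob(T,*g,(340,380,205,240)); print('capT',b,sb)
b2,sb2,_=blob(S,*g,(140,170,200,230)); print('capS',b2,sb2)
for z in(.104,.112): print(z,cast(T,b,z),cast(S,b2,z))
for z in (.112,): print('top of cap S', cast(S,[(sb2[0]+sb2[2]/2-.5, sb2[1]+4)],z))
# block top
for n,d,box in(('T',T,(330,385,195,250)),('S',S,(135,185,215,265))):
    hsv=cv2.cvtColor(d['color'],cv2.COLOR_RGB2HSV)
    x0,x1,y0,y1=box; print(n,'block hsv',hsv[228,348] if n=='T' else hsv[247,152],'bench',hsv[260,348])
# plug
for n,d,box in(('T',T,(178,200,175,195)),('S',S,(285,305,163,180))):
    c,s,m=blob(d,(8,150,120),(30,255,255),box); print('plug',n,c,s)
    x0,x1,y0,y1=box
    v=cv2.cvtColor(d['color'],cv2.COLOR_RGB2HSV)[y0:y1,x0:x1]; print(np.where(v[:,:,1]>120,v[:,:,2],0))
    for z in(.049,.055,.065,.069): print(z,cast(d,c,z))
E
```

```text
capT [363.03448276 220.32183908] [358 215  11  11  87]
capS [155.4        213.30909091] [151 210   9   8  55]
0.104 [[ 0.46340886 -0.22523003  0.104     ]] [[ 0.4624176  -0.22287304  0.104     ]]
0.112 [[ 0.46232112 -0.22351079  0.112     ]] [[ 0.47149389 -0.22803997  0.112     ]]
top of cap S [[ 0.47288305 -0.23024787  0.112     ]]
T block hsv [ 18 170 208] bench [ 13 207 166]
S block hsv [ 16 126 121] bench [ 12 158 204]
plug T [187.32258065 183.90322581] [185 181   6   7  31]
[[  0   0   0   0   0   0   0   0   0   0   0   0   0   0   0   0   0   0
    0   0   0   0]
 [  0   0   0   0   0   0   0   0   0   0   0   0   0   0   0   0   0   0
    0   0   0   0]
 [  0   0   0   0   0   0   0   0   0   0   0   0   0   0   0   0   0   0
    0   0   0   0]
 [  0   0   0   0   0   0   0   0   0   0   0   0   0   0   0   0   0   0
    0   0   0   0]
 [  0   0   0   0   0   0   0   0   0   0   0   0   0   0   0   0   0   0
    0   0   0   0]
 [  0   0   0   0   0   0   0   0   0   0   0   0   0   0   0   0   0   0
    0   0   0   0]
 [  0   0   0   0   0   0   0   0 185 209 195 121   0   0 
[... 2391 characters left out ...]
 0   0
    0   0]
 [  0   0   0   0   0   0   0   0 102 111   0   0   0   0   0   0   0   0
    0   0]
 [  0   0   0   0   0   0   0   0   0   0   0   0   0   0   0   0   0   0
    0   0]
 [  0   0   0   0   0   0   0   0   0   0   0   0   0   0   0   0   0   0
    0   0]
 [  0   0   0   0   0   0   0   0   0   0   0   0   0   0   0   0   0   0
    0   0]
 [  0   0   0   0   0   0   0   0   0   0   0   0   0   0   0   0   0   0
    0   0]
 [  0   0   0   0   0   0   0   0   0   0   0   0   0   0   0   0   0   0
    0   0]]
0.049 [[0.5498619  0.21622758 0.049     ]]
0.055 [[0.5552841  0.20862206 0.055     ]]
0.065 [[0.56432108 0.1959462  0.065     ]]
0.069 [[0.56793588 0.19087585 0.069     ]]
```

```bash
python3 - <<'E'
from h import *
T=pickle.load(open('top.pkl','rb'));S=pickle.load(open('scene.pkl','rb'))
print('camT',-np.array(T['R']).T@T['t'],'camS',-np.array(S['R']).T@S['t'])
def tri(a,b):
    ns=[];Ps=[]
    for d,uv in((T,a),(S,b)):
        ns.append(cv2.undistortPoints(np.array([[uv]],float),K(d),np.array(d['distortion']))[0,0]); Ps.append(np.c_[d['R'],d['t']])
    X=cv2.triangulatePoints(Ps[0],Ps[1],ns[0],ns[1])[:,0];X=X[:3]/X[3]
    return X,proj(T,X)-a,proj(S,X)-b
print('plugtop',tri((187.5,183.7),(294.6,166.8)))
print('cap',tri((363.0,220.2),(155.4,211.8)))
# block top in T
hsv=cv2.cvtColor(T['color'],cv2.COLOR_RGB2HSV)
m=((hsv[:,:,2]>185)&(hsv[:,:,1]<190)&(hsv[:,:,0]>12)&(hsv[:,:,0]<26)).astype(np.uint8)
k=np.zeros_like(m);k[200:245,335:380]=m[200:245,335:380]
k=cv2.morphologyEx(k,cv2.MORPH_OPEN,np.ones((2,2)))
pts=np.argwhere(k)[:,::-1].astype(np.float32)
W=cast(T,pts,.04)[:,:2]; r=cv2.minAreaRect(((W)*1000).astype(np.float32));print('block',len(pts),r)
# pan floor/rim: depth based height in top
P=depthpts(T); reg=P[125:222,148:240].reshape(-1,3)
q=reg[(reg[:,2]>.03)]; print('turntable', cv2.minEnclosingCircle((q[:,:2]*1000).astype(np.float32)), len(q))
# pan rim outline: floor colour
hs=hsv[125:222,148:240]; 
print(hsv[165,200],hsv[145,200],hsv[173,160],hsv[173,170])
q=reg[(reg[:,2]>.050)&(reg[:,2]<.058)]; print('rim?',len(q),cv2.minEnclosingCircle((q[:,:2]*1000).astype(np.float32)))
for v in range(130,216,4): print(v,' '.join('%3d'%(1000*P[v,u,2]) for u in range(152,236,4)))
E
```

```text
camT [0.30932404 0.01831161 1.23724948] camS [ 1.13648083 -0.60660226  0.69813105]
plugtop (array([0.55963699, 0.20283083, 0.06825026]), array([[-0.22254759, -0.23712247]]), array([[-0.26541891,  0.06954698]]))
cap (array([ 0.46337467, -0.22338615,  0.10939648]), array([[-0.25986287, -0.17003103]]), array([[-0.30839173,  0.02487455]]))
block 357 ((462.52728271484375, -227.67654418945312), (62.770469665527344, 60.482666015625), 75.38159942626953)
turntable ((493.3283386230469, 127.2960205078125), 213.85797119140625) 3959
[ 19  86 163] [ 17  87 178] [ 20  58 208] [ 20  87 175]
rim? 353 ((596.7132568359375, 192.70188903808594), 72.44586944580078)
130  -6   1   0   0   0  -1   0   2   3   0  -1   3  -2   0   0   1   2   1  -2   0   2
134  -3   3   4  -1   3  -2   0  -3   0  -2  -2  -2  -1   0   0   1  -5   3   4  -3   3
138   0   4   1   0   2   0   0   0   0  -3  -3   0   1   3   1   6   0   0   1  -5   1
142   0   2  -2  -5   2   0   1  43  39  40  41  37  41  40   0  -2  -2   0   0   2   0
146  -1   1   1   0   0  38  36  40  56  50  51  51  53  55  39  41   1   0   0  -1   0
150   2 
[... 789 characters left out ...]
 0   1  39  40  40  42  44  45  46  71  46  53  39  46  43  47  40  42  42   1  -2
190   0  -1  -3  37  38  54  44  45  43  47  44  47  43  43  48  39  42  37   2   3  -1
194   4   1   1  36  39  40  41  51  46  45  45  47  45  48  42  44  37  35   0 1237   1
198   0   1   0   0  41  40  39  43  39  52  54  52  36  37  42  38  37   3   0  -1   0
202   0   3   0   4   1  36  39  44  43  43  42  39  40  35  40  30   4   2   0   2   2
206   0   1   0  -2   2   0  33  39  41  42  41  38  40  39  -1   0   1  -1   2   2   0
210   0   0  -1 1237   0   3  -3   1  -1  -1  -1   1   0   0  -1   3   0   1   0   2   1
214   0   1   3   4   1   0   0   2   0  -1   1   4  -2   5   5   0   4   2  -5   0   1
```

```bash
python3 - <<'E'
from h import *
T=pickle.load(open('top.pkl','rb'));S=pickle.load(open('scene.pkl','rb'))
def draw(d,x0,y0,w,h,s):
    im=cv2.resize(d['color'][y0:y0+h,x0:x0+w,::-1],None,fx=s,fy=s,interpolation=cv2.INTER_NEAREST)
    def px(X): return [tuple(int(round((a+.5-o)*s)) for a,o in zip(p,(x0,y0))) for p in proj(d,X)]
    c=np.array([.4630,-.2250]); a=np.radians(75.4)
    sq=[(np.cos(a+np.pi/4+i*np.pi/2)*.032*2**.5+c[0],np.sin(a+np.pi/4+i*np.pi/2)*.032*2**.5+c[1],.04) for i in range(4)]
    cv2.polylines(im,[np.array(px(sq))],True,(255,0,255),1)
    th=np.linspace(0,6.28,40)
    for z,r in((.112,.013),(.096,.013),(.096,.01),(.04,.010)):
        cv2.polylines(im,[np.array(px([(c[0]+r*np.cos(t),c[1]+r*np.sin(t),z) for t in th]))],True,(255,255,0),1)
    return im
cv2.imwrite('pics/d1.png',np.hstack([draw(T,336,198,50,50,8),draw(S,135,200,50,50,8)[:,:]]))
E
```

```text
(no output)
```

View pics/d1.png

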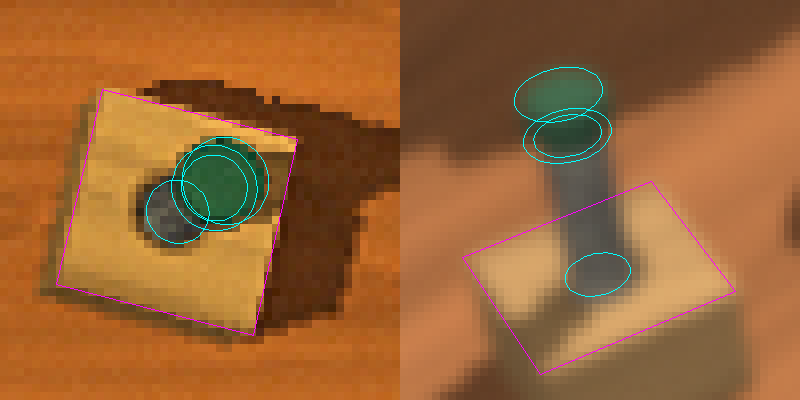

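```bash
python3 - <<'E'
from workcell import manip, eyes
import numpy as np
Q=[1,0,0,0]
for p in([.463,-.224,.36],[.463,-.224,.232],[.5596,.2028,.38],[.5596,.2028,.29]): print(manip.inverse_kinematics(p,Q))
manip.movep([.463,-.224,.36],Q)
manip.servo_line([.463,-.224,.232],rate=.12,max_force=8)
s=manip.state(); print(s['time'],s['tcp_pos'],s['orientation'],s['wrist_force'])
E
```

```text
[-0.57398818  0.27258553 -0.18390058  1.11431021  0.          0.99680815]
[-0.57398818  0.37920498 -0.39071996  0.80087138  0.          0.99680815]
[0.24113036 0.42598014 0.09027405 1.23509024 0.         1.81192669]
[ 0.24113036  0.4722349  -0.07557885  1.02298258  0.          1.81192669]
4.2917 [ 0.46337321 -0.22424061  0.23270901] [9.99999762e-01 4.87363913e-06 5.73960172e-04 3.83032724e-04] [-0.03088473 -0.80368517  0.7586864 ]
```

```bash
python3 - <<'E'
from workcell import manip, eyes
import cv2,numpy as np
d=eyes.get_image('top');e=eyes.get_image('scene')
f=lambda d,x,y:cv2.resize(d['color'][y:y+80,x:x+80,::-1],None,fx=5,fy=5,interpolation=cv2.INTER_CUBIC)
cv2.imwrite('pics/e1.png',np.hstack([f(d,320,180),f(e,120,180)]))
E
```

```text
(no output)
```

View pics/e1.png

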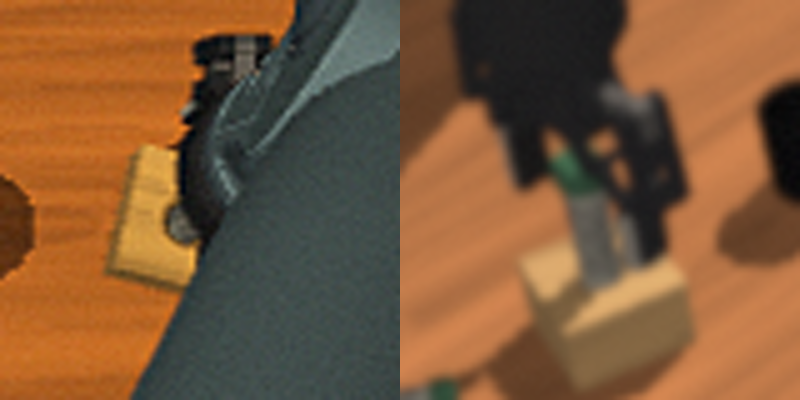

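The scene crop shows the punch standing between the open fingers, clear of both. I'll close gently and watch the lateral force.

```bash
python3 - <<'E'
from workcell import manip, eyes
import cv2,numpy as np
a=np.array(manip.state()['wrist_force'])
manip.move_gripper(0.0,20); s=manip.state()
print(s['time'],s['opening'],np.round(s['wrist_force']-a,2),np.round(s['ft_torque'],3),s['tcp_pos'])
e=eyes.get_image('scene')
cv2.imwrite('pics/e2.png',cv2.resize(e['color'][180:260,120:200,::-1],None,fx=6,fy=6,interpolation=cv2.INTER_CUBIC))
E
```

```text
4.9917 0.25802222534687863 [0.68 0.43 0.6 ] [-0.023 -0.025 -0.003] [ 0.46307902 -0.22402544  0.23208859]
```

View pics/e2.png

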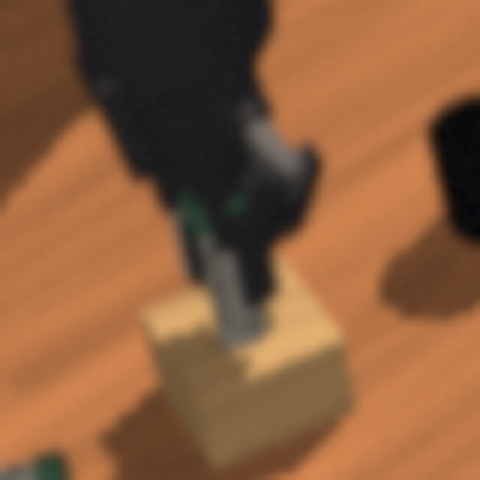

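```bash
python3 - <<'E'
from workcell import manip, eyes
import cv2,numpy as np,pickle
from h import *
Q=[1,0,0,0]
manip.move_gripper(0.0,90); s=manip.state(); p=list(s['tcp_pos'])
print(s['opening'],np.round(s['wrist_force'],2),p)
r=manip.servo_line([.463,-.224,.26],rate=.06,max_force=12); s=manip.state(); print(r,np.round(s['wrist_force'],2))
if not r:
    manip.servo_line([.463,-.224,.37],rate=.15)
    manip.movep([.5596,.2028,.36],Q)
    manip.servo_line([.5596,.2028,.315],rate=.1)
    manip.dwell(.2)
s=manip.state(); print(s['time'],s['opening'],np.round(s['wrist_force'],2),s['tcp_pos'],s['orientation'])
f=[]
for n,(x,y) in dict(top=(145,125),scene=(245,90)).items():
    d=eyes.get_image(n); pickle.dump(d,open(n+'1.pkl','wb'))
    f.append(cv2.resize(d['color'][y:y+100,x:x+100,::-1],None,fx=4,fy=4,interpolation=cv2.INTER_CUBIC))
cv2.imwrite('pics/f1.png',np.hstack(f))
E
```

```text
0.2358923052920656 [ 0.07 -0.66  1.73] [np.float64(0.4630864112859895), np.float64(-0.2240418113877088), np.float64(0.23215635770555218)]
False [ 0.63 -0.46 -1.37]
9.1667 0.23729597730892646 [-0.24 -0.39 -1.35] [0.56003682 0.20285415 0.31597208] [ 9.99999562e-01 -4.47337901e-05  9.05198389e-04 -2.32023211e-04]
```

View pics/f1.png

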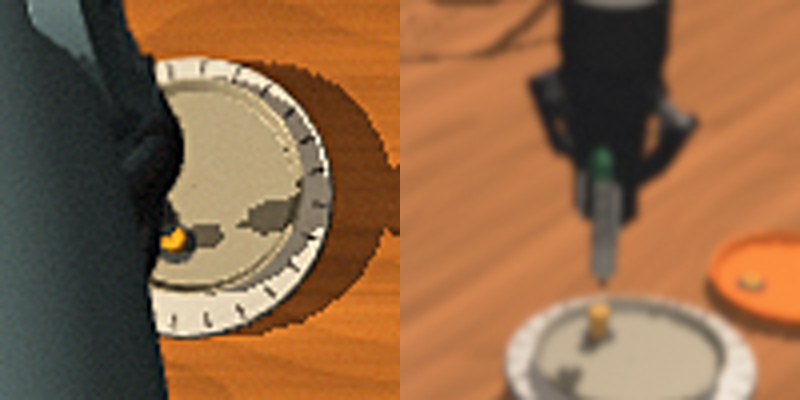

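```bash
python3 - <<'E'
from h import *
S=pickle.load(open('scene1.pkl','rb'));T=pickle.load(open('top1.pkl','rb'))
for z in(.184,.166,.148,.12,.102,.088,.068,.045): print(z,proj(S,[.56004,.20285,z]),proj(T,[.56004,.20285,z]))
im=S['color'][120:185,385-100:420-100]
x0,y0=383-100,120
hsv=cv2.cvtColor(S['color'],cv2.COLOR_RGB2HSV)
for y in range(124,178,2): print(y,' '.join('%3d/%3d'%(hsv[y,x,2],hsv[y,x,1]) for x in range(286,306)))
E
python3 - <<'E'
import pickle,cv2
d=pickle.load(open('scene1.pkl','rb'))
cv2.imwrite('pics/g1.png',cv2.resize(d['color'][115:185,270:325,::-1],None,fx=8,fy=8,interpolation=cv2.INTER_NEAREST))
E
```

```text
0.184 [[296.15880457 131.87557443]] [[179.64477866 172.56206359]]
0.166 [[295.88005208 137.60427688]] [[180.93244833 174.37642009]]
0.148 [[295.60610753 143.22586043]] [[182.18038462 176.13423141]]
0.12 [[295.18926306 151.76417843]] [[184.04682122 178.76222098]]
0.102 [[294.92709952 157.12448972]] [[185.20109832 180.38685857]]
0.088 [[294.72625564 161.22602357]] [[186.07540422 181.61712717]]
0.068 [[294.44387833 166.98527777]] [[187.2902677  183.32616244]]
0.045 [[294.1255903  173.46675362]] [[188.63991063 185.22419639]]
124  48/ 21  44/  6  33/  0  30/ 17  29/  0  29/ 18  27/  9  30/ 17  29/  0  27/  0  30/  9  30/ 17  31/ 25  29/ 26  30/ 17  28/ 27  28/  9  28/  9  31/ 16  48/ 80
126  39/  7  42/  6  36/  7  30/  0  28/ 18  29/  9  30/ 17  34/ 30  39/ 52  47/ 60  44/ 46  35/ 22  29/ 18  30/  9  29/  0  28/  0  31/  0  29/  9  32/ 32  57/103
128  72/124  50/ 87  35/ 22  30/  9  29/ 18  29/ 18  41/ 50  55/ 74  74/ 86  89/ 89  83/ 89  63/ 77  39/ 39  29/  9  28/  9  27/  0  31/  8  30/  9  35/ 44  53/ 91
130 156/154 116/145  69/111  37/ 41  32/  8  35/ 29  47/ 65  59/ 91  74/ 93  89/ 
[... 3154 characters left out ...]
/ 57 170/ 59 171/ 58 171/ 58 167/ 58 166/ 58
170 153/ 58 163/ 59 170/ 59 179/ 58 181/ 59 171/ 69 152/101 147/141 152/156 153/150 157/112 175/ 76 190/ 62 195/ 60 196/ 60 196/ 59 197/ 60 196/ 60 197/ 60 196/ 59
172 187/ 59 192/ 58 193/ 59 187/ 57 171/ 57 143/ 61 129/ 93 135/140 140/155 138/146 134/101 148/ 64 172/ 56 190/ 59 196/ 60 198/ 61 199/ 60 198/ 59 198/ 58 198/ 58
174 195/ 59 195/ 59 193/ 58 182/ 59 149/ 55 112/ 55  96/ 82 107/122 117/129 120/108 121/ 76 130/ 51 156/ 52 185/ 58 196/ 60 198/ 59 198/ 59 197/ 58 197/ 57 199/ 59
176 196/ 60 196/ 60 188/ 60 165/ 59 132/ 58 108/ 57  98/ 57 104/ 59 126/ 61 152/ 57 168/ 58 178/ 57 188/ 58 195/ 59 198/ 59 198/ 58 198/ 58 199/ 59 199/ 59 199/ 59
```

View pics/g1.png

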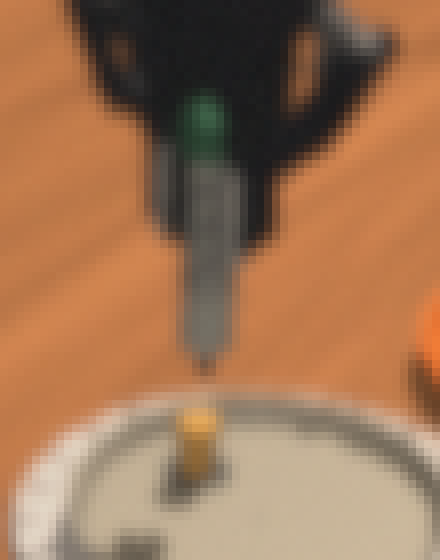

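Sleeve axis is at column 295.3 and needle tip at (295.2,160), against the plug top centre at (294.2,167). That puts the punch about 1 mm off, so I'll shift it and feel downward for contact.

```bash
python3 - <<'E'
from workcell import manip, eyes
import numpy as np
x,y=.5586,.2022
manip.servo_line([x,y,.303],rate=.06); manip.dwell(.2)
s=manip.state(); print(s['time'],np.round(s['wrist_force'],2),np.round(s['tcp_pos'],5))
r=manip.servo_line([x,y,.284],rate=.006,max_force=3.5)
s=manip.state(); print(r,s['time'],np.round(s['wrist_force'],2),np.round(s['tcp_pos'],5))
E
```

```text
9.8167 [-1.43  1.16 -2.14] [0.55869 0.20222 0.30313]
True 11.3667 [ 1.27 -0.41  1.96] [0.55859 0.20218 0.29495]
```

```bash
python3 - <<'E'
from workcell import manip, eyes
import numpy as np,cv2
d=eyes.get_image('scene')
cv2.imwrite('pics/h1.png',cv2.resize(d['color'][115:195,265:345,::-1],None,fx=6,fy=6,interpolation=cv2.INTER_CUBIC))
s=manip.state(); print(np.round(s['wrist_force'],2),np.round(s['tcp_pos'],5))
E
```

```text
[ 1.14 -0.07  2.2 ] [0.55859 0.20217 0.29487]
```

View pics/h1.png

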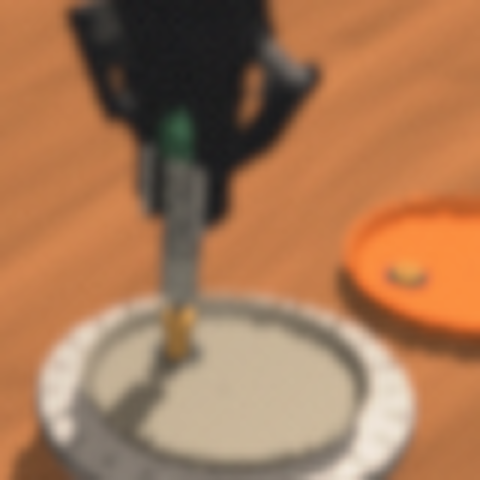

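The punch stands centred on the plug, touching it at crop (180,300). I'll press in small steps and watch the force.

```bash
python3 - <<'E'
from workcell import manip, eyes
import numpy as np
x,y=.5586,.2022
z0=.29487; base=-1.7; peak=0; trip=False
for k in range(1,24):
    zt=z0-.0005*k if not trip else zt-.0004
    manip.servo_line([x,y,zt],rate=.008,max_force=9)
    s=manip.state(); f=s['wrist_force'][2]-base; z=s['tcp_pos'][2]
    print(k,round(s['time'],2),'cmd %.2f act %.2f F %.2f'%((z0-zt)*1e3,(z0-z)*1e3,f),np.round(s['wrist_force'][:2],1))
    peak=max(peak,f)
    if f>17: print('high');break
    if z0-z>.0078 and peak>9 and f<8: print('tripped');break
E
```

```text
1 11.67 cmd 0.50 act 0.18 F 5.18 [ 0.7 -1. ]
2 11.92 cmd 1.00 act 0.77 F 4.95 [ 0.7 -0.2]
3 12.17 cmd 1.50 act 1.35 F 6.76 [ 1.5 -0.1]
4 12.42 cmd 2.00 act 1.84 F 6.28 [ 1.2 -0.9]
5 12.67 cmd 2.50 act 2.31 F 6.26 [1.6 0.5]
6 12.92 cmd 3.00 act 2.78 F 6.92 [1.4 0.3]
7 13.17 cmd 3.50 act 3.23 F 6.99 [1.6 0.4]
8 13.42 cmd 4.00 act 3.61 F 8.37 [ 0.8 -0.5]
9 13.67 cmd 4.50 act 4.09 F 7.96 [ 0.  -0.7]
10 13.92 cmd 5.00 act 4.66 F 6.53 [ 2.4 -0.3]
11 14.17 cmd 5.50 act 5.52 F 6.41 [1.4 0.4]
12 14.42 cmd 6.00 act 6.00 F 5.87 [0.8 0.2]
13 14.67 cmd 6.50 act 6.72 F 3.48 [ 3.  -0.4]
14 14.92 cmd 7.00 act 7.07 F 4.61 [ 2.1 -0.1]
15 15.17 cmd 7.50 act 7.50 F 6.17 [1.5 0.8]
16 15.42 cmd 8.00 act 8.15 F 4.38 [ 1.8 -0.2]
17 15.67 cmd 8.50 act 8.29 F 6.31 [2.  0.3]
18 15.92 cmd 9.00 act 8.37 F 8.84 [0.6 0.1]
19 16.17 cmd 9.50 act 8.47 F 10.58 [ 0.6 -0.5]
20 16.42 cmd 10.00 act 8.56 F 12.80 [0.4 0.2]
21 16.67 cmd 10.50 act 8.68 F 14.97 [-1.8 -0.1]
22 16.92 cmd 11.00 act 8.76 F 16.37 [-1.2 -0.2]
23 17.17 cmd 11.50 act 8.83 F 19.77 [-0.5  0.2]
high
```

Force dropped after about 4.5 mm, then climbed at the 9 mm stop. That means the punch tripped, and the highest force was about 20 N. Easing off now.

```bash
python3 - <<'E'
from workcell import manip, eyes
import numpy as np,cv2,pickle
x,y=.5586,.2022
for z in(.2905,.2955,.300,.315):
    manip.servo_line([x,y,z],rate=.02); s=manip.state(); print(round(s['time'],2),np.round(s['wrist_force'],2),np.round(s['tcp_pos'],5))
manip.dwell(.2)
f=[]
for n,(a,b) in dict(top=(145,125),scene=(245,100)).items():
    d=eyes.get_image(n); pickle.dump(d,open(n+'2.pkl','wb'))
    f.append(cv2.resize(d['color'][b:b+100,a:a+100,::-1],None,fx=4,fy=4,interpolation=cv2.INTER_CUBIC))
cv2.imwrite('pics/i1.png',np.hstack(f)); print(manip.state()['wrist_force'])
E
```

```text
17.68 [-0.73 -0.03  2.44] [0.5579  0.20208 0.28937]
18.07 [-0.83 -0.04  1.12] [0.55871 0.20225 0.29578]
18.45 [ 0.1   0.05 -1.26] [0.55869 0.2022  0.30001]
19.35 [-0.66 -0.31 -1.92] [0.55854 0.20218 0.31488]
[-0.58904385  0.30342242 -1.87712148]
```

View pics/i1.png

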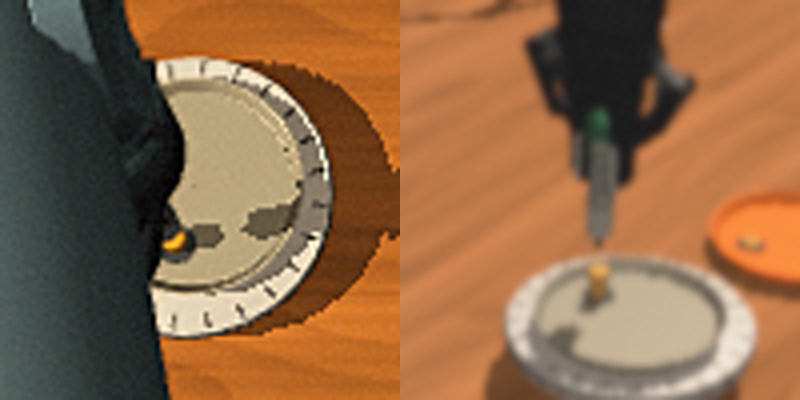

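The plug and pan haven't moved, and the needle is out again. Returning the punch to its block.

```bash
python3 - <<'E'
from workcell import manip, eyes
import numpy as np,cv2
Q=[1,0,0,0]; x,y=.463,-.224
manip.servo_line([.5586,.2022,.365],rate=.15)
manip.movep([x,y,.365],Q)
manip.servo_line([x,y,.272],rate=.12); manip.dwell(.3)
s=manip.state(); print(round(s['time'],2),np.round(s['wrist_force'],2),np.round(s['tcp_pos'],5))
r=manip.servo_line([x,y,.230],rate=.02,max_force=6)
s=manip.state(); print(r,round(s['time'],2),np.round(s['wrist_force'],2),np.round(s['tcp_pos'],5))
d=eyes.get_image('scene')
cv2.imwrite('pics/j1.png',cv2.resize(d['color'][180:260,120:200,::-1],None,fx=6,fy=6,interpolation=cv2.INTER_CUBIC))
E
```

```text
22.97 [-0.2  -0.68 -1.3 ] [ 0.46323 -0.22416  0.27258]
True 24.77 [-0.22  0.51  5.59] [ 0.46302 -0.22405  0.23213]
```

View pics/j1.png

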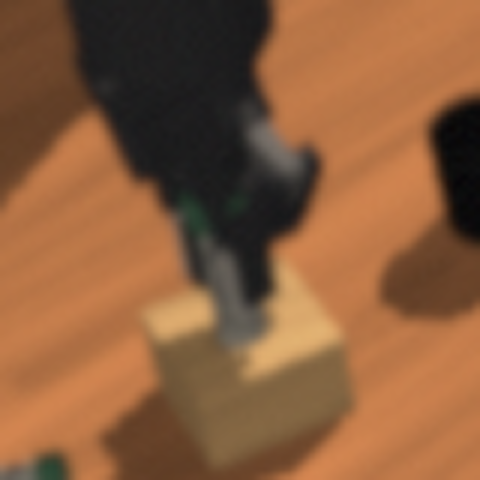

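The sleeve met the floor at TCP z 0.2321, the same height as at the grasp. Releasing.

```bash
python3 - <<'E'
from workcell import manip, eyes
import numpy as np,cv2,pickle
from h import *
x,y=.463,-.224
manip.servo_line([x,y,.2323],rate=.01)
manip.move_gripper(1.0); s=manip.state(); print(s['opening'],np.round(s['wrist_force'],2))
manip.servo_line([x,y,.37],rate=.1)
manip.movep([.40,.10,.40],[1,0,0,0]); manip.dwell(.3)
print(manip.state()['time'])
manip.move_joints([1.214,.377,.081,1.274,0,1.46])
f=[]
for n in('top','scene'):
    d=eyes.get_image(n); pickle.dump(d,open(n+'3.pkl','wb')); o=pickle.load(open(n+'.pkl','rb'))
    cv2.imwrite(f'pics/k_{n}.png',d['color'][:,:,::-1])
    df=cv2.absdiff(d['color'],o['color']).max(2)>50; print(n,df.sum(), np.argwhere(df)[:12].tolist())
    a,b=(330,190) if n=='top' else (110,190)
    f.append(cv2.resize(d['color'][b:b+80,a:a+80,::-1],None,fx=5,fy=5,interpolation=cv2.INTER_CUBIC))
    hsv=cv2.cvtColor(d['color'],cv2.COLOR_RGB2HSV);m=cv2.inRange(hsv,(60,70,30),(95,255,255))
    x0,x1,y0,y1=(340,380,205,240) if n=='top' else (140,170,200,230)
    print('cap',cv2.connectedComponentsWithStats(m[y0:y1,x0:x1])[3][1:]+[x0,y0])
cv2.imwrite('pics/k.png',np.hstack(f)); print(manip.state()['time'])
E
```

```text
0.9991255344143816 [-0.15  0.2  -0.08]
28.85
top 321 [[211, 390], [211, 391], [212, 387], [213, 386], [214, 398], [215, 360], [215, 361], [215, 362], [215, 365], [215, 366], [216, 371], [216, 372]]
cap [[362.875      219.89772727]]
scene 0 []
cap [[155.65454545 213.45454545]]
30.8583
```

View pics/k.png

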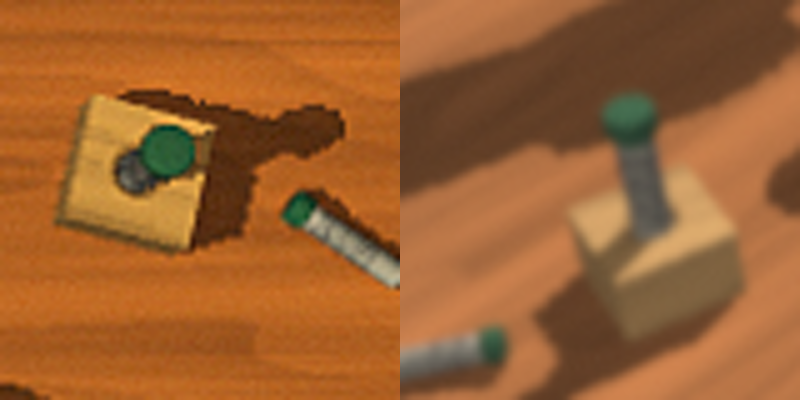

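View pics/k_top.png

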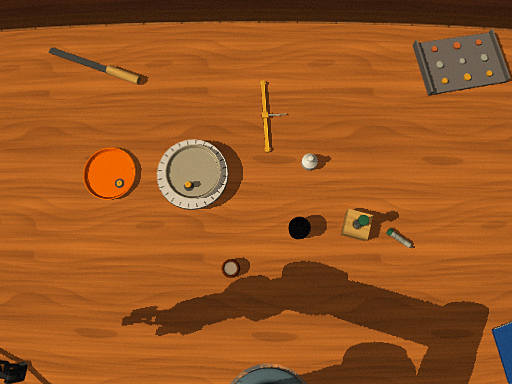

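The cap is back at (362.9,219.9) in the top view and (155.7,213.5) in the scene view, within about 0.5 px of the start. The pan and bystanders look unchanged.

```bash
python3 - <<'E'
from workcell import manip
manip.sign_off(); print(manip.state()['time'])
E
```

```text
the job is handed in; nothing more can be done
the job is handed in; nothing more can be done
```

I tripped the punch on the brass plug and stood it back in its block, then handed the job in at about 31 s. The job reported no verdict.

- **Pressing:** I centred the punch over the plug by camera to about 1 mm and felt contact with the plug's top at about 67 mm above the bench. I then pressed down in 0.5 mm steps. The force rose, fell to about 3.5–5 N near 7 mm of travel, then climbed at the 9 mm stop.
- **Highest load on the pan:** it was about 20 N by the readings taken after each step. That is under 25 N, but I went slightly further than needed, onto the hard stop. My stop check needed a peak above 9 N, and it missed the trip.
- **Trip force disagreed:** the highest force I read before the drop was about 8.4 N, not the 12 N you gave. I read the force only after each step, so the peak probably fell between readings. The travel, the force drop and the hard stop all point to a real trip.
- **Return to the block:** the sleeve met the socket floor at the same tool height as when I picked it up (0.2321 m). The cap is within about 0.5 pixel of its starting place in both views.
- **Rest of the bench:** the scene view showed no changes above the threshold. The top view looked unchanged by eye. The changed pixels I listed there were all around the punch and its shadow, but I didn't list all of them.

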